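Gauge the groove of a microscope stage rail and set the verdict slide

TASK

Take the orange depth gauge from its rest, push its probe into the groove of the clamped grey rail near the yellow centre line until the steel base sits flat across it, and hold it there for about a second with a steady press of about 10 N, never over 25 N and never pushing the probe in against anything but the groove floor, because the red pointer keeps the furthest push. Put the gauge back upright on its rest as it stood. Then push the black verdict slide fully to the red end if the groove is deeper than 10 mm, or fully to the green end if it is shallower, leaving everything else alone.

Things in the scene. Friction and masses are not known exactly. Their poses are not given: they have to be found in the camera images.
- gauge: Sprung depth gauge, 0.37 kg, upright on the rest. Origin: centre of the underside of its steel base, 56 x 34 x 8 mm (x, y, z), z up. Orange column 24 x 24 mm from z = 8 to 100 mm: grip it across its y faces near z = 60 mm. A 4 mm probe sticks out 20 mm below the base's centre. The +x face has a white scale and the red pointer. The base's long side (x) must lie across the groove, either way round.
- probe (a joint): How far the gauge's probe is pushed in at this moment, m: 0 = fully out (20 mm below the base), at most 0.018. A preloaded spring holds it out: 1.5 N to start it moving, 0.08 N more per mm, and 0.6 N pointer friction on top.
- pointer (a joint): Reading of the red friction pointer on the gauge, m: starts at 0, is carried up by the probe and stays at the furthest push-in so far. Groove depth = 20 mm minus this value, if the base sat flat. It moves up 1:1 along the scale.
- probe_tip (a point): Lower tip of the gauge's probe, axes as the gauge's.
- pointer_mark (a point): Front of the red pointer, on the gauge's +x face; 50 mm above the base's underside at reading 0, and then 70 mm above the probe tip; axes as the gauge's.
- rail: Fixed clamp (bed 104 x 150 mm, blue end jaws 24 mm high) holding the grey rail, 80 x 120 mm (x, y). Origin: centre of the bed's underside. The rail's flat top is 34 to 42 mm above the bench, level, height unknown. One groove 9 mm wide runs along y, up to 10 mm to either side of x = 0, depth unknown, 4 to 17 mm. Gauge within 40 mm of the yellow line (y = 0). Within 1 mm of 10 mm either verdict passes.
- rest: Fixed wooden gauge rest, 84 x 70 mm; origin: centre of its underside. Two pads, tops 40 mm above the bench, from x = 14 to 34 mm on either side, carry the base's ends; the 28 mm gap between them takes the probe freely. Lips 5 mm higher outside x = 34 mm, 6 mm clear of a centred base. The gauge starts about centred, its axes along the rest's, and belongs back so.
- verdict (a joint): Position of the black verdict slide, m: 0 = fully at the red end (board -y), 0.10 = fully at the green end (board +y). Starts near the middle. It stays where it is left; about 1.5 N moves it.
- verdict_top (a point): Centre of the top of the black verdict slide's grip, a block 28 x 20 x 40 mm (board x, y, z), top about 55 mm above the bench; axes as the board's.
- board: Fixed aluminium board of the verdict slide, 60 x 180 x 14 mm (x, y, z), with an end stop 22 mm high at either end of y: red at -y, green at +y. Origin: centre of its underside. The slide runs along its y through the middle, from y = -50 mm (red) to +50 mm (green).
- screwdriver: Bystander: small blue screwdriver 150 mm long lying on the bench; origin at its middle.
- dish: Bystander: clear closed dish, 60 mm across, 14 mm high.
- jar: Bystander: specimen jar with blue cap, 52 mm across, 70 mm high.
- slidebox: Bystander: blue slide box 85 x 100 x 30 mm.
- spare_rail: Bystander: small brass grooved rail 52 x 90 x 20 mm; not the one to gauge.
Mind the look-alikes: they are no part of the job. Leave any purple look-alike of the rest alone. Leave any purple look-alike of the rail alone.

How it is judged:
By the outcome, as a careful person would: the job done as asked, in the order asked, and still so for the second after the job is handed in, with the robot touching nothing.
It also fails if it takes over 72 s, if anything falls off the work surface, if the arm or the gripper's body presses on something with over 40 N, if the wrist force passes 120 N, or if a joint passes its speed limit or range.

ROBOT

A 7-joint arm with a two-finger parallel gripper is mounted at the origin on the work surface. World frame = base frame: x ahead of the robot, y to its left, z up, the work surface at z = 0. Lengths are in mm, angles in rad, forces in N, time in s.
With the tool pointing down it reaches from about 400 to 850 mm from the base axis. Payload 4.4 kg.
Tool frame: the origin (TCP) lies on the mounting face of the last link; the fingertips stand 199 mm ahead of it and the grasp point (between the pads) lies ctrl.pinch_z ahead of it (ctrl.pinch_z is the distance from the TCP to the grasp point, in mm); z points along the fingers, y is the line along which they close (so a half turn about z gives the same grasp; the last joint's range is limited). The gripper opens to 94 mm and grips with 3 to 60 N. Pads are 16 mm wide; open, the fingers measure 119 mm over their backs; the gripper's body (75 mm by 177 mm) begins 78 mm behind the grasp point.
Start: joints at [1.24, 0.628, 0.038, 1.517, -0.027, 0.996, -0.02], TCP at [170.136, -627.351, 404.678] pointing down, gripper open.
Joint ranges: [-3.06, 3.06], [-0.37, 2.12], [-1.25, 1.32], [0.18, 2.47], [-1.1, 4.24], [0.23, 1.98], [-2.94, 2.94]. Speed limits (rad/s): [2.57, 2.57, 3.14, 3.14, 3.14, 3.14, 3.14].

INTERFACE

Orientations are given as a unit quaternion [x, y, z, w].
In Python, from rig import ctrl gives the robot as it stands. The module is installed in compiled form; this text tells all that it offers.
- The arm moves only by the shell command python3 -m handwheel 'ROWS' [OPENING] [FORCE]. ROWS is JSON, a list of rows, each a list of 2 entries, a list of its own where there are three numbers: the shift along the tool's x, y, z in units of 20 mm (1.0 is 20 mm), then the turn, a rotation vector about the tool's x, y, z in units of 0.12 rad (1.0 is 0.12 rad). A call has 1 to 10 rows; each row shifts and turns the commanded pose from where the row before left it, along the tool's axes as they then stand; what a row does not reach is not made up. A row lasts 1/10 s, in which the tool goes at most 50 mm and 8.59 degrees, less where a joint would pass 70% of its speed; a pose out of reach is approached as far as the arm can. A call with a number of a shift or a turn outside -1 to 1 is refused whole. A call with a gripper value outside its range is refused whole. OPENING is the finger opening in mm, from 0 to 94, set as the call begins (- or left out, the last holds). The fingers move at their own pace and stop on an object; FORCE is the grip in N (left out, the last holds). Time passes only in rows, so rows that do not move let the fingers close. It gives the time, the measured TCP pose, the force, the opening and the grip force at its end, in the units of the state.
- ctrl.read_state(): the state, without advancing time (a new reading comes with each control period).
- ctrl.capture(name): name is "side" or "top"; returns the picture (420x560x3 uint8, red, green, blue); there is no depth.
- ctrl.camera_model(name): a dict with "fx", "fy", "cx", "cy" (pixels), "dist_coeffs" ([k1, k2, p1, p2, k3] as OpenCV has them; the pictures are not rectified), "T" (4x4, takes a point from camera to world coordinates). Camera axes: x right, y up, looking along -z (the intrinsics and any distortion apply to the point x, -y, -z); pixel columns grow to the right and rows downward; lengths in mm; the calibration is good to about 2 mm. A picture is of the moment at which its call begins. camera_model takes no time and is no camera call.
- ctrl.sign_off(): hands the job in; it is judged then, once.
The state is a dict: "time": time; "q": joint angles; "joint_velocities": joint speeds; "tau": joint torques, N m; "tool_pos": TCP position; "eef_rot": TCP orientation; "force": force on the tool from outside, world axes, zero at the start; "moment": the same for the moment, N m; "opening": opening from 0.0 (shut) to 1.0 (fully open); "grasp_force": force on a finger pad.
Only numpy, scipy, OpenCV 4.12 (cv2) and the standard library are available. Lean on these libraries where they do the work, as an engineer would, in place of code of your own. Each camera call takes 0.05 s, during which the arm holds its last target. There are 200 camera calls.

## Working session

There is one attempt and no reset: what is moved stays moved. The work goes in short steps, Python scripts to look and compute and a shell command to move; the robot and the scene stay as the last step left them, time stands still between calls to the robot, and variables do not carry over. Pictures are saved under pics/ and viewed, at most 10 in all, crops included, and the job is handed in when it is done.

```bash
mkdir -p pics
cat > h.py <<'E'
import numpy as np, cv2
from rig import ctrl
from scipy.spatial.transform import Rotation as R
def cap(n,f,crop=None,s=1):
    im=ctrl.capture(n)[:,:,::-1].copy()
    cv2.imwrite('pics/raw_'+f,im)
    if crop: a,b,c,d=crop; im=im[b:d,a:c]
    if s!=1: im=cv2.resize(im,None,fx=s,fy=s,interpolation=cv2.INTER_CUBIC)
    cv2.imwrite('pics/'+f,im)
def ray(n,u,v):
    m=ctrl.camera_model(n); K=np.array([[m['fx'],0,m['cx']],[0,m['fy'],m['cy']],[0,0,1]])
    p=cv2.undistortPoints(np.array([[[u,v]]],float),K,np.array(m['dist_coeffs']))[0,0]
    T=np.array(m['T']); return T[:3,3],T[:3,:3]@np.array([p[0],-p[1],-1])
def atz(n,u,v,z):
    o,d=ray(n,u,v); return o+d*(z-o[2])/d[2]
def proj(n,P):
    m=ctrl.camera_model(n); K=np.array([[m['fx'],0,m['cx']],[0,m['fy'],m['cy']],[0,0,1]])
    T=np.array(m['T']); c=(np.atleast_2d(P)-T[:3,3])@T[:3,:3]; c=c*[1,-1,-1]
    return cv2.projectPoints(c,np.zeros(3),np.zeros(3),K,np.array(m['dist_coeffs']))[0][:,0]
E
python3 - <<'E'
from h import *
cap('top','t0.png',s=1.4); cap('side','s0.png',s=1.4)
s=ctrl.read_state(); print(ctrl.pinch_z,s['tool_pos'],s['eef_rot'],s['force'],s['opening'],s['time'])
for n in('top','side'):
    m=ctrl.camera_model(n);print(m['fx'],np.round(m['T'],2).tolist())
E
```

```text
180.4 [ 170.05081744 -627.09832311  403.86508474] [ 9.91250731e-01  1.31989882e-01 -1.15261446e-04 -8.04147582e-04] [-0.2653859   0.90670022 -0.0337478 ] 0.9988605354489024 0.1
436.5198629724053 [[-0.0, 0.99, -0.14, 429.81], [-1.0, 0.0, 0.03, -58.33], [0.03, 0.14, 0.99, 1040.96], [0.0, 0.0, 0.0, 1.0]]
384.6315590065451 [[-0.98, 0.13, -0.16, 385.15], [-0.21, -0.6, 0.77, 704.83], [-0.0, 0.79, 0.61, 721.06], [0.0, 0.0, 0.0, 1.0]]
```

View pics/t0.png

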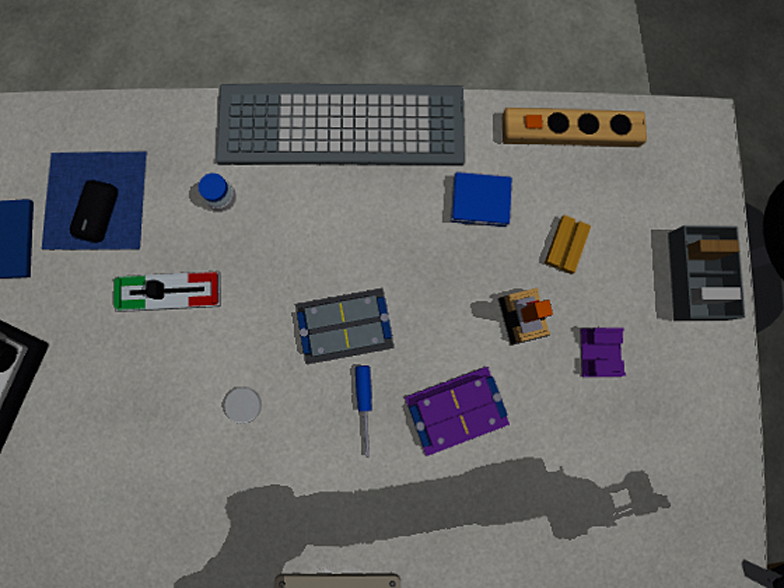

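View pics/s0.png

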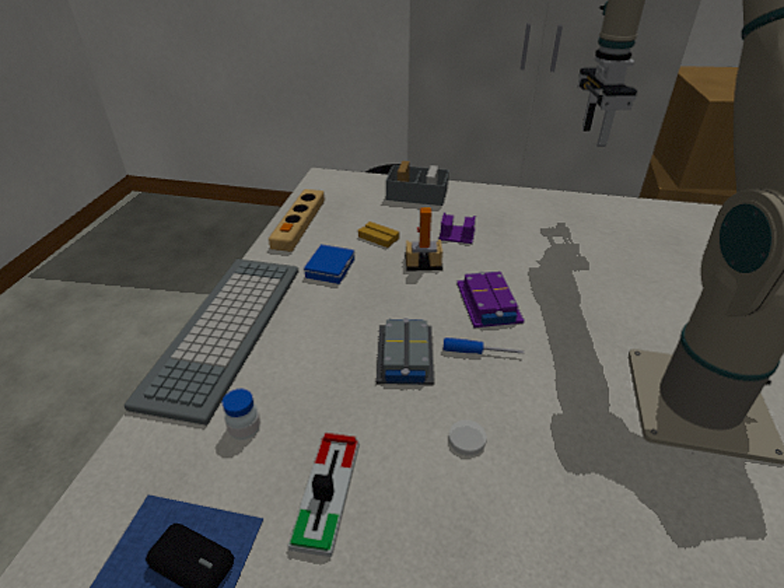

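The top view shows the orange gauge on the tan rest at about (527,312), with a purple look-alike rest at (602,352). The grey rail with the yellow line is at (345,325), with a purple look-alike rail at (457,410), and the small brass one at (568,243) is the spare rail. The board is at (167,290), with green on the left and red on the right. The tan rest carries the gauge and the grey rail matches the description, so those two are the targets. I'll confirm them in enlarged crops.

Run:
```python
from h import *
t=cv2.imread('pics/raw_t0.png'); s=cv2.imread('pics/raw_s0.png')
f=lambda im,x,y,w,h,k:cv2.resize(im[y:y+h,x:x+w],None,fx=k,fy=k,interpolation=cv2.INTER_CUBIC)
# top: rail (205..285,200..265) ; gauge (335..415)
a=np.hstack([f(t,205,200,80,60,5),f(t,335,200,80,60,5)])
b=np.hstack([f(s,260,220,80,60,5),f(s,265,140,80,60,5)])
cv2.imwrite('pics/c0.png',np.vstack([a,b]))
cv2.imwrite('pics/c1.png',f(t,75,185,90,40,8))
```

```text
(no output)
```

View pics/c0.png

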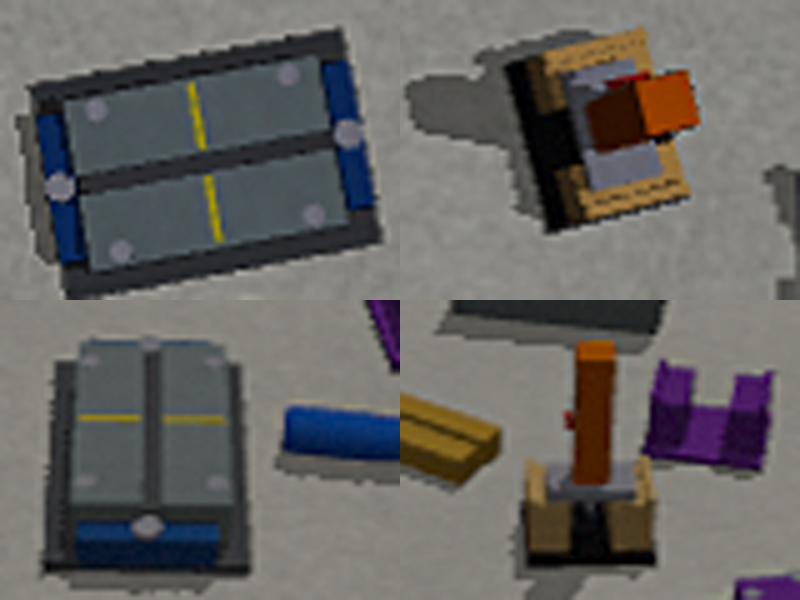

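View pics/c1.png

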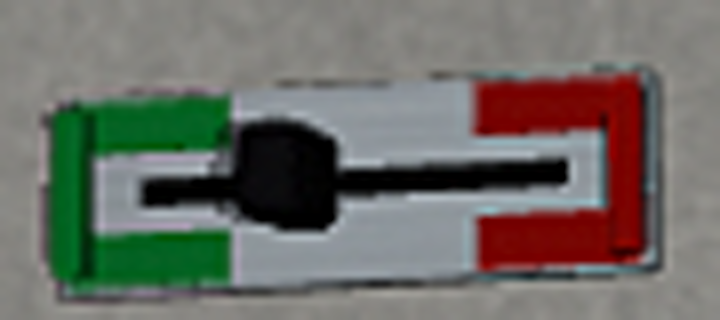

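The crops confirm both targets. The gauge is on the tan rest with its red pointer facing world +x (top of image), and the grey rail has the yellow line and its groove running left to right. The slide is at crop (287,172), towards the green end on the left. Next I'll get metric positions.

Run:
```python
from h import *
t=cv2.imread('pics/raw_t0.png').astype(int); s=cv2.imread('pics/raw_s0.png').astype(int)
# crop px -> raw
C=lambda x,y,x0,y0,k:((x+.5)/k-.5+x0,(y+.5)/k-.5+y0)
A=lambda x,y:C(x,y,205,200,5); G=lambda x,y:C(x-400,y,335,200,5)
S=lambda x,y:C(x,y-300,260,220,5); H=lambda x,y:C(x-400,y-300,265,140,5); B=lambda x,y:C(x,y,75,185,8)
# column top
c=np.mean([atz('top',*G(*p),140) for p in[(635,80),(688,70),(698,128),(645,138)]],0)
print('coltop top',c.round(1))
# colour based: bright orange face
m=((t[:,:,2]>190)&(t[:,:,1]<130)&(t[:,:,0]<60)); m[:190]=0;m[270:]=0
ys,xs=np.nonzero(m); print('bright orange',xs.mean(),ys.mean(),len(xs),atz('top',xs.mean(),ys.mean(),140).round(1))
rect=cv2.minAreaRect(np.c_[xs,ys].astype(np.float32)); print(rect)
print('side top',[atz('side',*H(*p),140).round(1) for p in[(578,344),(614,344),(576,366),(614,366)]])
for n,pts in (('rest top edge right z45',[(640,30),(688,195)]),('rest bottom-left z0',[(510,62),(552,228)]),('base left edge z48',[(568,75),(588,188)])):
    z=int(n.split('z')[-1]); P=[atz('top',*G(*p),z) for p in pts]; d=P[0]-P[1]; print(n,np.round(P,1).tolist(),np.arctan2(d[1],d[0]).round(3))
# groove by dark band centroid, top
def prof(im,n,pts,horiz):
    out=[]
    for u,v in pts:
        out.append(atz(n,u,v,38))
    out=np.array(out); d=out[-1]-out[0]
    c=out.mean(0); _,_,vt=np.linalg.svd(out-c); d=vt[0]; d=d*np.sign(d[1]); 
    print(n,'c',c.round(1),'dir ang(y axis->x ang)',(np.arctan2(d[1],d[0])-np.pi/2).round(4),'resid',np.abs((out-c)@vt[1]).max().round(2)); return c,d
g=t.sum(2); pts=[]
for u in list(range(226,243))+list(range(251,267)):
    vc=A(206.5,163)[1]-(u-A(206.5,163)[0])*0.18
    v=np.arange(int(vc)-5,int(vc)+7); w=np.clip(330-g[v,u],0,None) ; 
    ref=np.median(g[v,u][[0,1,-1,-2]]); w=np.clip(ref-15-g[v,u],0,None); pts.append((u,(v*w).sum()/w.sum()))
ct,dt=prof(t,'top',pts,1)
g=s.sum(2); pts=[]
for v in list(range(230,243))+list(range(247,259)):
    uc=A(0,0)[0]*0+ S(152,420)[0]; u=np.arange(int(uc)-5,int(uc)+7); ref=np.median(g[v,u][[0,1,-1,-2]]); w=np.clip(ref-15-g[v,u],0,None); pts.append(((u*w).sum()/w.sum(),v))
cs,ds=prof(s,'side',pts,0)
P=[atz('top',*A(*p),38) for p in[(192,83),(205,150),(208,176),(220,242)]]
print('yellow top',np.round(P,1).tolist()); d=P[0]-P[3];print(np.arctan2(d[1],d[0]))
print('yellow side',[atz('side',*S(*p),38).round(1).tolist() for p in[(80,418),(140,418),(165,420),(224,420)]])
print('rail corners',[atz('top',*A(*p),38).round(1).tolist() for p in[(64,98),(320,57),(348,212),(90,272)]])
print('slide top z55',[atz('top',*B(*p),55).round(1).tolist() for p in[(240,122),(320,122),(240,195),(330,200),(285,160)]])
print('board z14: stops',[atz('top',*B(*p),22).round(1).tolist() for p in[(70,190),(625,165)]])
```

```text
coltop top [ 526.  -312.2  140. ]
bright orange nan nan 0 [nan nan nan]
((0.0, 0.0), (0.0, 0.0), 0.0)
side top [array([ 540.5, -320.7,  140. ]), array([ 519. , -325.2,  140. ]), array([ 537.3, -294.2,  140. ]), array([ 515. , -298.8,  140. ])]
rest top edge right z45 [[570.9, -327.6, 45.0], [493.8, -347.5, 45.0]] 0.253
rest bottom-left z0 [[561.5, -275.1, 0.0], [481.1, -293.4, 0.0]] 0.224
base left edge z48 [[549.4, -292.1, 48.0], [497.0, -299.9, 48.0]] 0.147
top c [510.2  -9.6  38. ] dir ang(y axis->x ang) 0.1833 resid 0.53
side c [510.9  -6.8  38. ] dir ang(y axis->x ang) 0.1844 resid 0.78
yellow top [[546.6, -2.7, 38.0], [515.6, -8.9, 38.0], [503.6, -10.4, 38.0], [473.4, -16.1, 38.0]]
0.18151964738380402
yellow side [[547.7, -1.0, 38.0], [517.4, -7.3, 38.0], [504.6, -8.4, 38.0], [474.8, -14.7, 38.0]]
rail corners [[539.6, 56.3, 38.0], [558.8, -61.8, 38.0], [487.1, -74.7, 38.0], [459.7, 43.2, 38.0]]
slide top z55 [[581.8, 315.7, 55.0], [581.8, 292.2, 55.0], [560.6, 314.5, 55.0], [559.2, 288.1, 55.0], [570.8, 301.9, 55.0]]
board z14: stops [[566.4, 378.9, 22.0], [574.2, 211.8, 22.0]]<stdin>:12: RuntimeWarning: Mean of empty slice.
  ret = ret.dtype.type(ret / rcount)
```

```bash
cat >> h.py <<'E'
def togo(x,y,z,yaw):
    "target of the grasp point, yaw = world angle of tool x; prints units"
    s=ctrl.read_state(); r=R.from_quat(s['eef_rot']); p=np.array(s['tool_pos'])
    rt=R.from_euler('z',yaw)*R.from_euler('x',np.pi)
    tgt=np.array([x,y,z+ctrl.pinch_z])
    print('shift',(r.inv().apply(tgt-p)/20).round(3),'turn',((r.inv()*rt).as_rotvec()/.12).round(3),'pos',p.round(1),'F',np.round(s['force'],2),'t',s['time'],'op',round(s['opening']*94,1),'g',np.round(s['grasp_force'],1))
E
python3 -m handwheel '[[[0.97,-0.48,0],[0,0,0]],[[0.97,-0.48,0],[0,0,0]],[[0.97,-0.48,0],[0,0,0]],[[0.97,-0.48,0],[0,0,0]],[[0.97,-0.48,0],[0,0,0]],[[0.97,-0.48,0],[0,0,0]],[[0.97,-0.48,0],[0,0,0]],[[0.97,-0.48,0],[0,0,0]],[[0.97,-0.48,0],[0,0,0]],[[0.97,-0.48,0],[0,0,0]]]' 60 20
python3 -m handwheel '[[[0.97,-0.48,0],[0,0,0.1]],[[0.97,-0.48,0],[0,0,0.1]],[[0.97,-0.48,0],[0,0,0]],[[0.97,-0.48,0],[0,0,0]],[[0.97,-0.48,0],[0,0,0]],[[0.97,-0.48,0],[0,0,0]],[[0.97,-0.48,0],[0,0,0]],[[0.97,-0.48,0],[0,0,0]],[[0.97,-0.48,0],[0,0,0]],[[0.97,-0.48,0],[0,0,0]]]'
python3 -m handwheel '[[[0.97,-0.48,0],[0,0,0]],[[0,0,0],[0,0,0]],[[0,0,0],[0,0,0]]]'
python3 -c "
from h import *
togo(527,-311,100,.24)"
```

```text
time: 1.1
tool_pos: [332.8, -483.2, 404.3]
eef_rot: [0.991, 0.132, -0.0, -0.0]
force: [0.7, 0.2, -0.7]
opening: 0.637
grasp_force: 0.0
time: 2.1
tool_pos: [497.8, -343.1, 404.3]
eef_rot: [0.993, 0.12, -0.0, -0.0]
force: [0.5, 0.1, 0.6]
opening: 0.639
grasp_force: 0.0
time: 2.4
tool_pos: [513.4, -330.1, 404.3]
eef_rot: [0.993, 0.12, -0.001, -0.0]
force: [-0.1, -0.1, -0.8]
opening: 0.64
grasp_force: 0.0
shift [ 0.899 -0.762  6.193] turn [-0.002  0.011  0.011] pos [ 513.4 -330.1  404.3] F [-0.13 -0.09 -0.79] t 2.4 op 60.1 g 0.0
```

```bash
python3 -m handwheel '[[[0.9,-0.76,0],[0,0,0]],[[0,0,0.6],[0,0,0]],[[0,0,1],[0,0,0]],[[0,0,0.5],[0,0,0]],[[0,0,0],[0,0,0]],[[0,0,0],[0,0,0]]]'
python3 - <<'E'
from h import *
togo(527,-311,100,.24)
im=ctrl.capture('side');t=ctrl.capture('top')
f=lambda im,x,y,w,h,k:cv2.resize(im[y:y+h,x:x+w,::-1],None,fx=k,fy=k,interpolation=cv2.INTER_CUBIC)
cv2.imwrite('pics/c2.png',np.hstack([f(im,255,90,100,120,4),f(t,330,190,100,120,4)]))
E
```

```text
time: 3.0
tool_pos: [527.1, -311.7, 362.6]
eef_rot: [0.993, 0.12, -0.0, 0.0]
force: [-0.9, 0.2, -0.1]
opening: 0.641
grasp_force: 0.0
shift [ 4.000e-03 -3.600e-02  4.109e+00] turn [ 0.001  0.005 -0.003] pos [ 527.1 -311.7  362.6] F [-0.87  0.17 -0.15] t 3.0 op 60.2 g 0.0
```

View pics/c2.png

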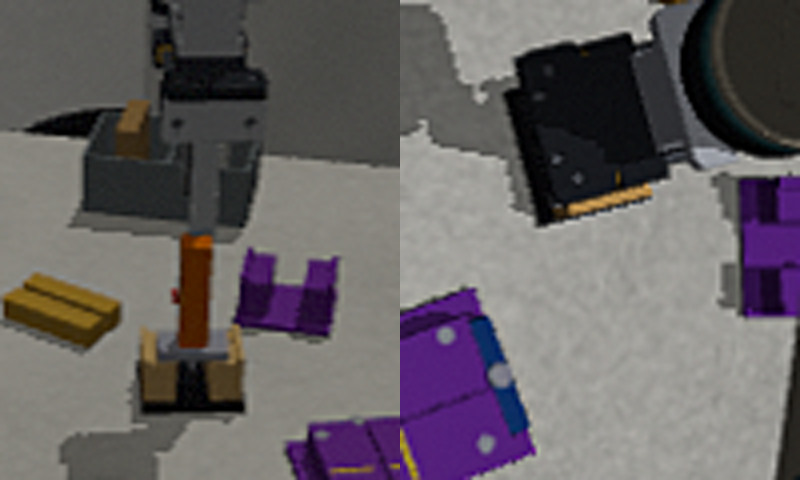

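Run:
```python
from h import *
y=.24;d=np.array([-np.sin(y),np.cos(y),0]);c=np.array([527.1,-311.7,182.2])
tip=c+d*34-[0,0,18.6]
for P in (tip,np.array([527,-311,140.]),np.array([527,-311,100.])): print(((proj('side',P)[0]-[255,90])*4).round(1))
m=ctrl.camera_model('side');T=np.array(m['T']);print((T[:3,3]-c)/np.linalg.norm(T[:3,3]-c))
print(((proj('side',[[537,-311,140.]])[0]-[255,90])*4).round(1))
```

```text
[201.2 236. ]
[196.3 241.6]
[194.4 287.2]
[-0.12245111  0.87688902  0.46483479]
[183.2 240.3]
```

The side crop shows the fingers astride the column, with the column top at (196,240) and the finger about 2 mm to its right. I'll shift +1.5 mm in x and descend.

```bash
python3 -m handwheel '[[[0.08,-0.03,0.8],[0,0,0]],[[0,0,0.8],[0,0,0]],[[0,0,0.8],[0,0,0]],[[0,0,0.8],[0,0,0]],[[0,0,0.8],[0,0,0]],[[0,0,0.1],[0,0,0]],[[0,0,0],[0,0,0]]]'
python3 -m handwheel '[[[0,0,0],[0,0,0]],[[0,0,0],[0,0,0]],[[0,0,0],[0,0,0]],[[0,0,0],[0,0,0]],[[0,0,0],[0,0,0]],[[0,0,0],[0,0,0]]]' 15 25
python3 -c "
from h import *
togo(527,-311,100,.24)"
```

```text
time: 3.8
tool_pos: [529.2, -310.1, 281.1]
eef_rot: [0.993, 0.12, 0.0, 0.0]
force: [-0.2, 0.2, 0.4]
opening: 0.639
grasp_force: 0.0
time: 4.4
tool_pos: [529.4, -310.6, 281.3]
eef_rot: [0.993, 0.12, 0.001, 0.001]
force: [-0.1, -1.8, 2.6]
opening: 0.255
grasp_force: 25.0
shift [-0.12  -0.008  0.043] turn [ 0.016 -0.01   0.004] pos [ 529.4 -310.6  281.3] F [-0.11 -1.78  2.63] t 4.4 op 24.0 g 25.0
```

```bash
python3 -m handwheel '[[[0,0,-0.1],[0,0,0]],[[0,0,-0.4],[0,0,0]],[[0,0,-0.8],[0,0,0]],[[0,0,-0.9],[0,0,0]],[[0,0,-0.6],[0,0,0]],[[0,0,-0.2],[0,0,0]],[[0.05,-0.3,0],[0,0,0]],[[0.1,-0.6,0],[0,0,0]],[[0.17,-0.9,0],[0,0,0]],[[0.17,-0.9,0],[0,0,0]]]' 15 40
python3 -m handwheel '[[[0.17,-0.9,0],[0,0,0]],[[0.17,-0.9,0],[0,0,0]],[[0.17,-0.9,0],[0,0,0]],[[0.17,-0.9,0],[0,0,0]],[[0.17,-0.9,0],[0,0,0]],[[0.17,-0.9,0],[0,0,0]],[[0.17,-0.9,0],[0,0,0]],[[0.17,-0.9,0],[0,0,0]],[[0.17,-0.9,0],[0,0,0]],[[0.17,-0.9,0],[0,0,0]]]'
python3 -m handwheel '[[[0.17,-0.9,0],[0,0,0]],[[0.17,-0.8,0],[0,0,0]],[[0.1,-0.4,0],[0,0,0]],[[0,0,0],[0,0,0.15]],[[0,0,0],[0,0,0.2]],[[0,0,0],[0,0,0.12]],[[0,0,0],[0,0,0]]]'
python3 -c "
from h import *
togo(512.9,-8.1,126,.184)"
```

```text
time: 5.4
tool_pos: [525.4, -252.7, 340.0]
eef_rot: [0.993, 0.12, -0.001, -0.001]
force: [0.7, 0.1, -3.8]
opening: 0.251
grasp_force: 40.0
time: 6.4
tool_pos: [515.3, -69.9, 340.7]
eef_rot: [0.993, 0.121, -0.0, -0.0]
force: [0.3, -0.2, -2.9]
opening: 0.252
grasp_force: 40.0
time: 7.1
tool_pos: [514.3, -30.2, 340.7]
eef_rot: [0.996, 0.091, 0.0, 0.0]
force: [-0.1, -0.6, -3.4]
opening: 0.255
grasp_force: 40.0
shift [ 0.13  -1.1    1.713] turn [ 0.005  0.    -0.015] pos [514.3 -30.2 340.7] F [-0.13 -0.59 -3.39] t 7.1 op 24.0 g 40.0
```

```bash
python3 -m handwheel '[[[0.03,-0.4,0],[0,0,0]],[[0.1,-0.5,0],[0,0,0]],[[0,-0.2,0.2],[0,0,0]],[[0,0,0.6],[0,0,0]],[[0,0,0.6],[0,0,0]],[[0,0,0.3],[0,0,0]],[[0,0,0],[0,0,0]],[[0,0,0],[0,0,0]]]'
python3 - <<'E'
from h import *
togo(512.9,-8.1,126,.184)
im=ctrl.capture('side');t=ctrl.capture('top')
cv2.imwrite('pics/raw_s3.png',im[:,:,::-1]);cv2.imwrite('pics/raw_t3.png',t[:,:,::-1])
f=lambda im,x,y,w,h,k:cv2.resize(im[y:y+h,x:x+w,::-1],None,fx=k,fy=k,interpolation=cv2.INTER_CUBIC)
cv2.imwrite('pics/c3.png',np.hstack([f(im,257,165,66,100,6),f(t,205,190,66,100,6)]))
E
```

```text
time: 7.9
tool_pos: [512.9, -7.5, 306.3]
eef_rot: [0.996, 0.092, -0.0, 0.0]
force: [0.2, 0.1, -3.1]
opening: 0.253
grasp_force: 40.0
shift [-0.006  0.03  -0.003] turn [ 0.001  0.005 -0.001] pos [512.9  -7.5 306.3] F [ 0.17  0.09 -3.13] t 7.9 op 23.8 g 40.0
```

View pics/c3.png

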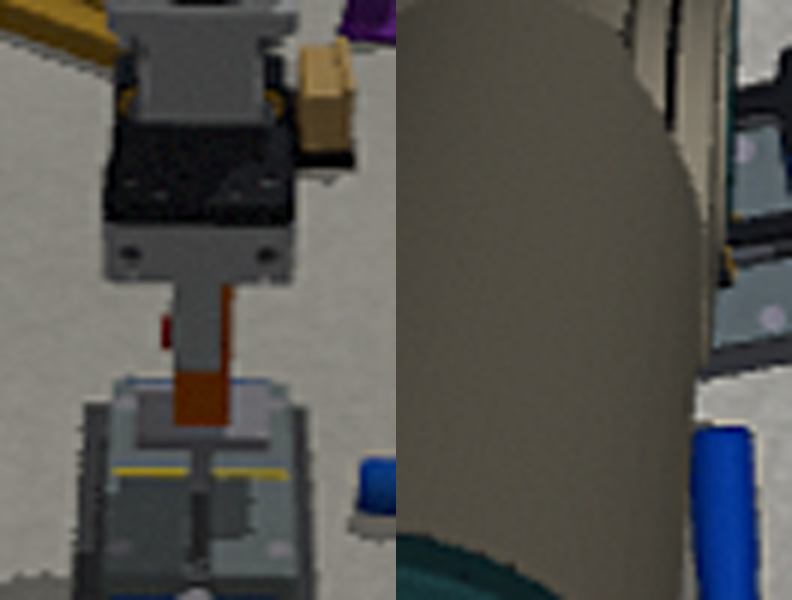

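```bash
python3 - <<'E'
from h import *
s=cv2.imread('pics/raw_s3.png').astype(int)
print('u',list(range(284,297)))
for v in range(236,256): print(v,(s[v,284:297].sum(1)//3).tolist())
y=.184;ex=np.array([np.cos(y),np.sin(y),0]);ey=np.array([-np.sin(y),np.cos(y),0]);c=np.array([510.5,-8,65])
for n,P in dict(tip=c-[0,0,20],bl=c+28*ex+17*ey,br=c-28*ex+17*ey,colbl=c+12*ex+12*ey+[0,0,8],colbr=c-12*ex+12*ey+[0,0,8],gr_y=np.array([510.5,-8,38]),gr_front=np.array([510.5,-8,38])+40*ey,pxmm=c-[0,0,20]+10*ex).items():
  q=proj('side',P)[0]; print(n,q.round(2),((q-[257,165])*6).round(0))
print('base row'); 
for v in range(234,240): print(v,(s[v,276:306].sum(1)//3).tolist())
E
python3 - <<'E'
import cv2
im=cv2.imread('pics/raw_s3.png')[218:268,262:320]
cv2.imwrite('pics/c4.png',cv2.resize(im,None,fx=12,fy=12,interpolation=cv2.INTER_CUBIC))
E
```

```text
u [284, 285, 286, 287, 288, 289, 290, 291, 292, 293, 294, 295, 296]
236 [70, 70, 67, 69, 69, 70, 71, 70, 71, 65, 85, 112, 110]
237 [66, 67, 67, 66, 66, 67, 68, 66, 66, 65, 83, 105, 101]
238 [55, 52, 51, 53, 52, 54, 52, 51, 52, 51, 54, 58, 59]
239 [44, 46, 45, 48, 48, 50, 50, 52, 50, 47, 47, 46, 45]
240 [89, 87, 89, 90, 79, 51, 52, 48, 61, 79, 76, 77, 79]
241 [90, 90, 90, 92, 81, 52, 53, 50, 75, 92, 89, 88, 90]
242 [88, 87, 89, 89, 79, 50, 55, 54, 75, 91, 89, 89, 89]
243 [104, 104, 103, 108, 86, 54, 55, 55, 84, 104, 102, 103, 102]
244 [61, 63, 66, 65, 59, 53, 54, 49, 53, 77, 82, 63, 64]
245 [53, 53, 53, 54, 54, 58, 58, 51, 47, 59, 57, 54, 52]
246 [54, 54, 55, 54, 57, 58, 58, 55, 49, 57, 56, 54, 55]
247 [55, 56, 55, 57, 50, 34, 37, 41, 50, 56, 56, 55, 55]
248 [54, 56, 54, 58, 48, 29, 30, 37, 51, 56, 57, 56, 52]
249 [55, 54, 57, 57, 50, 32, 32, 39, 52, 57, 55, 56, 55]
250 [58, 56, 55, 55, 49, 30, 31, 38, 51, 57, 55, 57, 56]
251 [57, 53, 54, 60, 56, 32, 33, 37, 53, 58, 57, 54, 56]
252 [55, 53, 54, 61, 58, 33, 29, 38, 52, 57, 56, 54, 56]
253 [55, 56, 54, 61, 56, 33, 33, 35, 48, 59, 55, 53
[... 469 characters left out ...]
, 35, 82, 113, 108, 106, 107, 108, 103, 88, 90, 85, 70]
235 [94, 89, 88, 76, 65, 67, 68, 67, 69, 62, 42, 36, 36, 35, 38, 35, 36, 35, 36, 79, 110, 107, 105, 105, 105, 100, 89, 89, 87, 73]
236 [91, 88, 88, 79, 66, 67, 67, 68, 70, 70, 67, 69, 69, 70, 71, 70, 71, 65, 85, 112, 110, 109, 107, 108, 108, 102, 91, 90, 87, 72]
237 [90, 89, 86, 74, 58, 62, 66, 66, 66, 67, 67, 66, 66, 67, 68, 66, 66, 65, 83, 105, 101, 100, 100, 104, 115, 106, 93, 90, 92, 78]
238 [90, 88, 87, 69, 50, 53, 52, 53, 55, 52, 51, 53, 52, 54, 52, 51, 52, 51, 54, 58, 59, 57, 59, 59, 59, 69, 85, 91, 92, 81]
239 [91, 89, 85, 67, 45, 46, 46, 46, 44, 46, 45, 48, 48, 50, 50, 52, 50, 47, 47, 46, 45, 47, 44, 47, 44, 58, 84, 90, 92, 80]
```

View pics/c4.png

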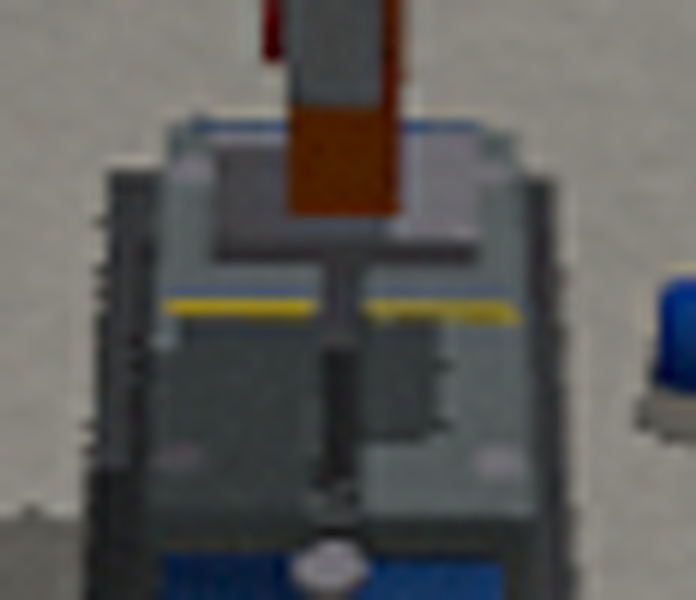

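In the crop, the base front edge spans u 279.0–301.2 and its centre agrees with the groove centre (290.08) to about 0.3 mm. The long side lies across the groove and the yellow line is just beneath. I'll descend in small steps and watch the force.

```bash
python3 -m handwheel '[[[0,0,0.15],[0,0,0]],[[0,0,0.15],[0,0,0]],[[0,0,0],[0,0,0]]]' | egrep 'time|tool|^force'
for i in 1; do
python3 -m handwheel '[[[0,0,0.1],[0,0,0]],[[0,0,0],[0,0,0]]]' | egrep 'time|tool|^force'
python3 -m handwheel '[[[0,0,0.1],[0,0,0]],[[0,0,0],[0,0,0]]]' | egrep 'time|tool|^force'
python3 -m handwheel '[[[0,0,0.05],[0,0,0]],[[0,0,0],[0,0,0]]]' | egrep 'time|tool|^force'
done
```

```text
time: 8.3
tool_pos: [512.7, -7.2, 300.4]
force: [-1.6, 0.3, -3.7]
time: 8.5
tool_pos: [512.8, -7.2, 298.5]
force: [0.1, -0.1, -4.3]
time: 8.7
tool_pos: [512.8, -7.2, 296.5]
force: [-0.6, -0.5, -3.1]
time: 8.9
tool_pos: [512.8, -7.2, 295.6]
force: [-0.2, 0.5, -3.5]
```

```bash
for i in 1; do
python3 -m handwheel '[[[0,0,0.1],[0,0,0]],[[0,0,0],[0,0,0]]]' | egrep 'time|tool|^force'
python3 -m handwheel '[[[0,0,0.1],[0,0,0]],[[0,0,0],[0,0,0]]]' | egrep 'time|tool|^force'
python3 -m handwheel '[[[0,0,0.1],[0,0,0]],[[0,0,0],[0,0,0]]]' | egrep 'time|tool|^force'
done
```

```text
time: 9.1
tool_pos: [512.8, -7.2, 293.5]
force: [0.0, 0.1, -3.7]
time: 9.3
tool_pos: [512.8, -7.2, 291.5]
force: [0.1, 0.4, -3.0]
time: 9.5
tool_pos: [512.8, -7.2, 289.5]
force: [-0.0, 1.1, -3.0]
```

```bash
for i in 1; do
python3 -m handwheel '[[[0,0,0.1],[0,0,0]],[[0,0,0],[0,0,0]]]' | egrep 'time|tool|^force'
python3 -m handwheel '[[[0,0,0.1],[0,0,0]],[[0,0,0],[0,0,0]]]' | egrep 'time|tool|^force'
python3 -m handwheel '[[[0,0,0.05],[0,0,0]],[[0,0,0],[0,0,0]]]' | egrep 'time|tool|^force'
python3 -m handwheel '[[[0,0,0.05],[0,0,0]],[[0,0,0],[0,0,0]]]' | egrep 'time|tool|^force'
done
```

```text
time: 9.7
tool_pos: [513.0, -7.2, 287.7]
force: [-0.4, -0.2, -1.7]
time: 9.9
tool_pos: [512.9, -7.2, 285.6]
force: [-0.3, 0.5, -1.6]
time: 10.1
tool_pos: [512.9, -7.2, 284.7]
force: [-0.1, 0.7, -1.9]
time: 10.3
tool_pos: [512.9, -7.2, 283.6]
force: [0.7, -0.4, -0.5]
```

```bash
for i in 1; do
python3 -m handwheel '[[[0,0,0.05],[0,0,0]],[[0,0,0],[0,0,0]]]' | egrep 'tool|^force'
python3 -m handwheel '[[[0,0,0.05],[0,0,0]],[[0,0,0],[0,0,0]]]' | egrep 'tool|^force'
python3 -m handwheel '[[[0,0,0.05],[0,0,0]],[[0,0,0],[0,0,0]]]' | egrep 'tool|^force'
done
```

```text
tool_pos: [512.9, -7.2, 282.6]
force: [0.7, -0.3, -0.9]
tool_pos: [512.9, -7.2, 281.6]
force: [0.3, -0.8, -0.6]
tool_pos: [512.9, -7.2, 280.6]
force: [0.3, -0.6, -2.1]
```

```bash
for i in 1; do
python3 -m handwheel '[[[0,0,0.05],[0,0,0]],[[0,0,0],[0,0,0]]]' | egrep 'tool|^force'
python3 -m handwheel '[[[0,0,0.04],[0,0,0]],[[0,0,0],[0,0,0]]]' | egrep 'tool|^force'
python3 -m handwheel '[[[0,0,0.04],[0,0,0]],[[0,0,0],[0,0,0]]]' | egrep 'tool|^force'
done
```

```text
tool_pos: [512.9, -7.2, 279.6]
force: [-0.6, -0.2, -1.1]
tool_pos: [512.9, -7.2, 278.9]
force: [-0.5, -0.0, -0.0]
tool_pos: [512.9, -7.2, 278.0]
force: [-0.1, -0.3, -0.8]
```

```bash
for i in 1; do
python3 -m handwheel '[[[0,0,0.03],[0,0,0]],[[0,0,0],[0,0,0]]]' | egrep 'tool|^force'
python3 -m handwheel '[[[0,0,0.03],[0,0,0]],[[0,0,0],[0,0,0]]]' | egrep 'tool|^force'
done
```

```text
tool_pos: [512.9, -7.2, 277.5]
force: [0.5, -0.3, -0.8]
tool_pos: [512.9, -7.2, 276.9]
force: [0.3, 0.0, -0.8]
```

```bash
for i in 1; do
python3 -m handwheel '[[[0,0,0.025],[0,0,0]],[[0,0,0],[0,0,0]]]' | egrep 'tool|^force'
python3 -m handwheel '[[[0,0,0.025],[0,0,0]],[[0,0,0],[0,0,0]]]' | egrep 'tool|^force'
python3 -m handwheel '[[[0,0,0.025],[0,0,0]],[[0,0,0],[0,0,0]]]' | egrep 'tool|^force|mom'
done
```

```text
tool_pos: [512.9, -7.2, 276.4]
force: [0.2, -0.3, 0.0]
tool_pos: [512.9, -7.2, 275.9]
force: [0.5, 0.7, 0.1]
tool_pos: [512.9, -7.2, 275.4]
force: [-0.9, 0.2, 0.1]
```

```bash
for i in 1; do
python3 -m handwheel '[[[0,0,0.025],[0,0,0]],[[0,0,0],[0,0,0]]]' | egrep 'tool|^force'
python3 -m handwheel '[[[0,0,0.025],[0,0,0]],[[0,0,0],[0,0,0]]]' | egrep 'tool|^force'
python3 - <<'E'
from h import *
togo(512.9,-7.2,126,.184); print(ctrl.read_state()['moment'])
E
done
```

```text
tool_pos: [512.9, -7.2, 275.2]
force: [-1.5, -0.1, 3.7]
tool_pos: [512.9, -7.2, 275.2]
force: [-2.1, -0.4, 8.9]
shift [ 2.000e-03 -1.000e-03 -1.561e+00] turn [-0.001 -0.004  0.002] pos [512.9  -7.2 275.2] F [-2.07 -0.4   8.92] t 12.9 op 24.0 g 40.0
[-0.02262925  0.44208568 -0.0242821 ]
```

```bash
python3 -m handwheel '[[[0,0,0],[0,0,0]],[[0,0,0],[0,0,0]],[[0,0,0],[0,0,0]],[[0,0,0],[0,0,0]],[[0,0,0],[0,0,0]],[[0,0,0],[0,0,0]],[[0,0,0],[0,0,0]]]' | egrep 'tool|^force'
python3 -m handwheel '[[[0,0,0],[0,0,0]],[[0,0,0],[0,0,0]],[[0,0,0],[0,0,0]],[[0,0,0],[0,0,0]],[[0,0,0],[0,0,0]],[[0,0,0],[0,0,0]]]' | egrep 'tool|^force'
python3 -m handwheel '[[[0,0,-0.05],[0,0,0]],[[0,0,-0.2],[0,0,0]],[[0,0,-0.5],[0,0,0]],[[0,0,-0.9],[0,0,0]],[[0,0,-0.9],[0,0,0]],[[0,0,-0.5],[0,0,0]],[[0,0,-0.2],[0,0,0]],[[0,0,0],[0,0,0]]]'
python3 - <<'E'
from h import *
togo(529.4,-310.6,160,.24)
im=ctrl.capture('side'); cv2.imwrite('pics/raw_s5.png',im[:,:,::-1])
E
```

```text
tool_pos: [512.8, -7.2, 275.2]
force: [-1.4, -0.2, 9.5]
tool_pos: [512.9, -7.2, 275.2]
force: [-1.4, 0.1, 8.6]
time: 15.0
tool_pos: [512.8, -7.1, 339.6]
eef_rot: [0.996, 0.092, 0.0, -0.0]
force: [-0.4, -0.4, -3.9]
opening: 0.253
grasp_force: 40.0
shift [-1.966 15.069 -0.039] turn [ 0.    -0.002 -0.462] pos [512.8  -7.1 339.6] F [-0.39 -0.37 -3.89] t 15.0 op 23.8 g 40.0
```

```bash
python3 -m handwheel '[[[-0.06,0.45,0],[0,0,0]],[[-0.12,0.9,0],[0,0,0]],[[-0.12,0.9,0],[0,0,0]],[[-0.12,0.9,0],[0,0,0]],[[-0.12,0.9,0],[0,0,0]],[[-0.12,0.9,0],[0,0,0]],[[-0.12,0.9,0],[0,0,0]],[[-0.12,0.9,0],[0,0,0]],[[-0.12,0.9,0],[0,0,0]],[[-0.12,0.9,0],[0,0,0]]]' >/dev/null
python3 -m handwheel '[[[-0.12,0.9,0],[0,0,0]],[[-0.12,0.9,0],[0,0,0]],[[-0.12,0.9,0],[0,0,0]],[[-0.12,0.9,0],[0,0,0]],[[-0.12,0.9,0],[0,0,0]],[[-0.12,0.9,0],[0,0,0]],[[-0.11,0.77,0],[0,0,0]],[[-0.06,0.35,0],[0,0,-0.16]],[[0,0,0],[0,0,-0.15]],[[0,0,0],[0,0,-0.15]]]' >/dev/null
python3 -m handwheel '[[[0,0,0],[0,0,0]],[[0,0,0],[0,0,0]]]' >/dev/null
python3 - <<'E'
from h import *
togo(529.4,-310.6,100.9,.24)
im=ctrl.capture('side')
cv2.imwrite('pics/c5.png',cv2.resize(im[80:195,255:355,::-1],None,fx=5,fy=5,interpolation=cv2.INTER_CUBIC))
E
```

```text
shift [0.037 0.044 2.907] turn [-0.005 -0.002  0.008] pos [ 528.5 -310.   339.4] F [-0.18  0.03 -3.64] t 17.25 op 23.6 g 40.0
```

View pics/c5.png

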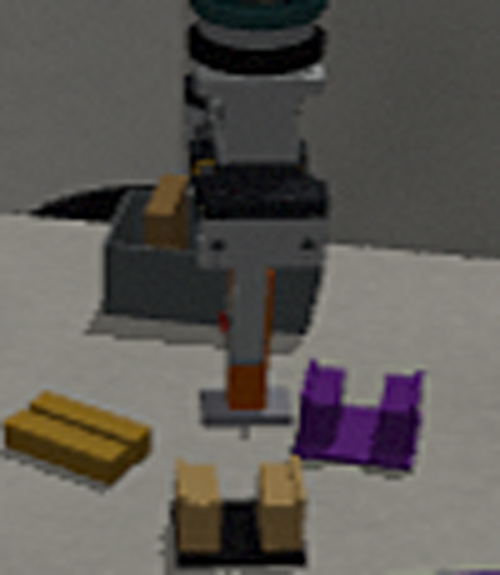

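The gauge is above the rest, upright, with its probe out at (245,433). The red pointer sits at (224,322). I'll lower it and check the pointer reading from the pixels at the same time.

```bash
python3 - <<'E'
from h import *
y=.24;ex=np.array([np.cos(y),np.sin(y),0]);c=np.array([527.,-311,98.3])
for h in (50,56,60,64,68): print(h-50,((proj('side',c+14*ex+[0,0,h])[0]-[255,80])*5).round(1))
print('base',((proj('side',c+17*np.array([-np.sin(y),np.cos(y),0]))[0]-[255,80])*5).round(1))
E
python3 -m handwheel '[[[0.037,0.044,0.3],[0,0,0]],[[0,0,0.6],[0,0,0]],[[0,0,0.7],[0,0,0]],[[0,0,0.6],[0,0,0]],[[0,0,0.4],[0,0,0]],[[0,0,0.2],[0,0,0]],[[0,0,0],[0,0,0]]]' | egrep 'time|tool|^force'
python3 -m handwheel '[[[0,0,0.05],[0,0,0]],[[0,0,0],[0,0,0]]]' | egrep 'tool|^force'
python3 -m handwheel '[[[0,0,0.04],[0,0,0]],[[0,0,0],[0,0,0]]]' | egrep 'tool|^force'
```

```text
0 [222.7 340.3]
6 [223.  331.5]
10 [223.2 325.6]
14 [223.3 319.7]
18 [223.5 313.7]
base [245.1 425.9]
time: 18.0
tool_pos: [529.0, -311.6, 282.6]
force: [-0.7, 0.0, -3.3]
tool_pos: [529.3, -311.7, 282.8]
force: [-0.6, 0.4, -2.8]
tool_pos: [529.2, -311.7, 281.9]
force: [0.7, -0.3, -3.6]
```

```bash
python3 -m handwheel '[[[0,0.04,0.03],[0,0,0]],[[0,0,0],[0,0,0]]]' | egrep 'tool|^force'
python3 -m handwheel '[[[0,0,0.025],[0,0,0]],[[0,0,0],[0,0,0]]]' | egrep 'tool|^force'
python3 -m handwheel '[[[0,0,0.025],[0,0,0]],[[0,0,0],[0,0,0]]]' | egrep 'tool|^force'
```

```text
tool_pos: [529.4, -312.4, 281.3]
force: [0.1, 0.4, -1.9]
tool_pos: [529.4, -312.4, 281.3]
force: [-2.3, 1.9, 4.4]
tool_pos: [529.4, -312.3, 281.2]
force: [-2.7, 1.9, 9.1]
```

```bash
python3 -m handwheel '[[[0,0,-0.12],[0,0,0]],[[0,-0.08,0],[0,0,0]],[[0,0,0],[0,0,0]],[[0,0,0.05],[0,0,0]],[[0,0,0],[0,0,0]]]' | egrep 'tool|^force'
python3 -m handwheel '[[[0,0,0.03],[0,0,0]],[[0,0,0],[0,0,0]]]' | egrep 'tool|^force'
```

```text
tool_pos: [528.9, -310.7, 281.3]
force: [-0.6, 0.1, -1.3]
tool_pos: [528.9, -310.8, 281.2]
force: [-1.9, 0.6, 4.9]
```

Seated at the original pose. I'll release slowly to a modest opening and retreat.

```bash
python3 -m handwheel '[[[0,0,-0.02],[0,0,0]],[[0,0,0],[0,0,0]]]' 24 5 | egrep 'tool|^force|open'
python3 -m handwheel '[[[0,0,0],[0,0,0]],[[0,0,0],[0,0,0]],[[0,0,0],[0,0,0]],[[0,0,0],[0,0,0]],[[0,0,0],[0,0,0]]]' 60 | egrep 'tool|^force|open'
python3 -m handwheel '[[[0,0,-0.2],[0,0,0]],[[0,0,-0.6],[0,0,0]],[[0,0,-1],[0,0,0]],[[0,0,-1],[0,0,0]],[[0,0,-1],[0,0,0]],[[0,0,-1],[0,0,0]],[[0,0,-0.6],[0,0,0]],[[0,0,0],[0,0,0]]]' | egrep 'time|tool|^force|open'
python3 - <<'E'
from h import *
# board frame: stops from top camera
b=np.array([[566.4,378.9],[574.2,211.8]]); d=b[0]-b[1]; a=np.arctan2(d[1],d[0])-np.pi/2; print('board yaw',a.round(3), 'slide->', b.mean(0))
u=d/np.linalg.norm(d)
print('slide end green', b.mean(0)+50*u,'red side start: 45mm behind slide', np.array([570.5,301.9])-45*u)
togo(*(np.array([570.5,301.9])-45*u),150,a)
im=ctrl.capture('side');t=ctrl.capture('top')
f=lambda im,x,y,w,h,k:cv2.resize(im[y:y+h,x:x+w,::-1],None,fx=k,fy=k,interpolation=cv2.INTER_CUBIC)
cv2.imwrite('pics/c6.png',np.hstack([f(im,255,100,80,100,5),f(t,70,180,80,100,5)]))
E
```

```text
tool_pos: [529.0, -310.7, 281.2]
force: [-0.9, 0.4, 1.5]
opening: 0.258
tool_pos: [529.0, -310.9, 281.2]
force: [-0.3, -1.0, 0.0]
opening: 0.627
time: 21.2
tool_pos: [529.4, -311.1, 391.6]
force: [0.0, -0.1, -0.3]
opening: 0.636
board yaw 0.047 slide-> [570.3  295.35]
slide end green [567.96860677 345.29561648] red side start: 45mm behind slide [572.59825391 256.94894517]
shift [  8.827 -27.089   3.009] turn [ 0.022 -0.029  1.607] pos [ 529.4 -311.1  391.6] F [ 0.   -0.1  -0.32] t 21.2 op 59.8 g 0.0
```

View pics/c6.png

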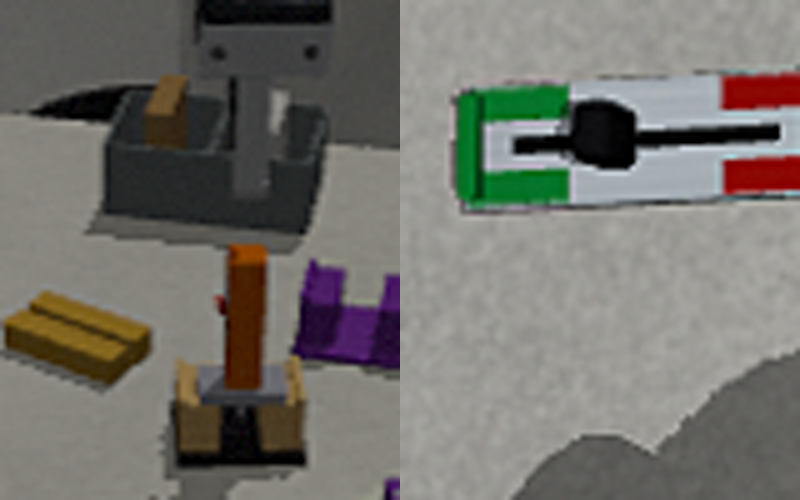

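The gauge stands upright on its rest with its base on both pads. The pointer at (222,304) is about 13–14 mm above its start, so the groove is about 6.5 mm deep: shallow, verdict green. The slide is at right crop (603,133) and the green end is to its left (+y).

```bash
python3 -m handwheel '[[[0.2,-0.5,0],[0,0,0]],[[0.32,-0.97,0],[0,0,0]],[[0.32,-0.97,0],[0,0,0]],[[0.32,-0.97,0],[0,0,0]],[[0.32,-0.97,0],[0,0,0]],[[0.32,-0.97,0],[0,0,0]],[[0.32,-0.97,0],[0,0,0]],[[0.32,-0.97,0],[0,0,0]],[[0.32,-0.97,0],[0,0,0]],[[0.32,-0.97,0],[0,0,0]]]' 0 20 >/dev/null
python3 -m handwheel '[[[0.32,-0.97,0],[0,0,0]],[[0.32,-0.97,0],[0,0,0]],[[0.32,-0.97,0],[0,0,0]],[[0.32,-0.97,0],[0,0,0]],[[0.32,-0.97,0],[0,0,0]],[[0.32,-0.97,0],[0,0,0]],[[0.32,-0.97,0],[0,0,0]],[[0.32,-0.97,0],[0,0,0]],[[0.32,-0.97,0],[0,0,0]],[[0.32,-0.97,0],[0,0,0]]]' >/dev/null
python3 -m handwheel '[[[0.32,-0.97,0],[0,0,0]],[[0.32,-0.97,0],[0,0,0]],[[0.32,-0.97,0],[0,0,0]],[[0.32,-0.97,0],[0,0,0]],[[0.32,-0.97,0],[0,0,0]],[[0.32,-0.97,0],[0,0,0]],[[0,0,0],[0,0,0.8]],[[0,0,0],[0,0,0.8]],[[0,0,0],[0,0,0]]]'
python3 -c "
from h import *
togo(572.6,257,51,.047)"
```

```text
time: 24.2
tool_pos: [570.0, 209.9, 388.0]
eef_rot: [1.0, 0.024, -0.001, 0.0]
force: [-0.3, -0.5, -0.9]
opening: 0.007
grasp_force: 0.0
shift [ 0.264 -2.353  7.827] turn [0.006 0.019 0.012] pos [570.  209.9 388. ] F [-0.28 -0.47 -0.86] t 24.2 op 0.6 g 0.0
```

```bash
python3 -m handwheel '[[[0.08,-0.8,0],[0,0,0]],[[0.08,-0.8,0],[0,0,0]],[[0.08,-0.75,0],[0,0,0]],[[0,0,0.9],[0,0,0]],[[0,0,1],[0,0,0]],[[0,0,1],[0,0,0]],[[0,0,1],[0,0,0]],[[0,0,1],[0,0,0]],[[0,0,1],[0,0,0]],[[0,0,0],[0,0,0]]]'|egrep 'time|tool|^force'
python3 -m handwheel '[[[0,0,0.9],[0,0,0]],[[0,0,0.6],[0,0,0]],[[0,0,0.3],[0,0,0]],[[0,0,0],[0,0,0]],[[0,0,0],[0,0,0]]]'|egrep 'time|tool|^force'
python3 -c "
from h import *
togo(568.9,325,51,.047)"
```

```text
time: 25.2
tool_pos: [572.1, 257.3, 268.4]
force: [-1.4, -0.8, -0.5]
time: 25.7
tool_pos: [573.6, 256.4, 235.7]
force: [0.3, 0.3, -0.6]
shift [-0.073 -3.44   0.216] turn [-0.003 -0.006  0.006] pos [573.6 256.4 235.7] F [ 0.27  0.27 -0.59] t 25.7 op 0.5 g 0.0
```

```bash
python3 -m handwheel '[[[-0.01,-0.3,0.1],[0,0,0]],[[-0.01,-0.3,0.05],[0,0,0]],[[-0.01,-0.3,0],[0,0,0]],[[-0.01,-0.3,0],[0,0,0]],[[-0.01,-0.3,0],[0,0,0]]]'|egrep 'tool|^force'
python3 -m handwheel '[[[0,-0.3,0],[0,0,0]],[[0,-0.3,0],[0,0,0]],[[0,-0.3,0],[0,0,0]],[[0,-0.3,0],[0,0,0]]]'|egrep 'tool|^force'
python3 -m handwheel '[[[0,-0.15,0],[0,0,0]],[[0,-0.1,0],[0,0,0]],[[0,0,0],[0,0,0]]]'|egrep 'tool|^force'
python3 -m handwheel '[[[0,-0.1,0],[0,0,0]],[[0,-0.05,0],[0,0,0]],[[0,0,0],[0,0,0]]]'|egrep 'tool|^force'
```

```text
tool_pos: [570.9, 286.7, 232.3]
force: [0.6, -1.6, 0.8]
tool_pos: [569.7, 310.3, 232.2]
force: [-0.7, -1.7, 1.0]
tool_pos: [569.5, 315.5, 232.1]
force: [0.2, -1.0, -0.7]
tool_pos: [569.4, 318.0, 232.1]
force: [-1.5, -1.1, 0.8]
```

```bash
python3 -m handwheel '[[[0,-0.1,0],[0,0,0]],[[0,0,0],[0,0,0]]]'|egrep 'tool|^force'
python3 -m handwheel '[[[0,-0.1,0],[0,0,0]],[[0,0,0],[0,0,0]]]'|egrep 'tool|^force'
python3 -m handwheel '[[[0,-0.08,0],[0,0,0]],[[0,0,0],[0,0,0]]]'|egrep 'tool|^force'
```

```text
tool_pos: [569.3, 320.2, 232.2]
force: [-0.8, -0.1, 1.1]
tool_pos: [569.2, 322.0, 232.1]
force: [-0.3, -1.6, 0.2]
tool_pos: [569.3, 322.5, 232.2]
force: [-0.4, -4.6, 1.6]
```

```bash
python3 -m handwheel '[[[0,-0.03,0],[0,0,0]],[[0,0,0],[0,0,0]],[[0,0,0],[0,0,0]]]'|egrep 'tool|^force'
python3 -m handwheel '[[[0,0.2,0],[0,0,0]],[[0,0.6,0],[0,0,0]],[[0,0.6,0],[0,0,0]],[[0,0.2,-0.3],[0,0,0]],[[0,0,-0.8],[0,0,0]],[[0,0,-1],[0,0,0]],[[0,0.5,-1],[0,0,0]],[[0,1,-1],[0,0,0]],[[0,1,-0.8],[0,0,0]],[[0,0.5,0],[0,0,0]]]'|egrep 'tool|^force'
python3 -m handwheel '[[[0,0.8,-0.5],[0,0,0]],[[0,0.9,-0.5],[0,0,0]],[[0,0.9,-0.5],[0,0,0]],[[0,0.9,0],[0,0,0]],[[0,0.9,0],[0,0,0]],[[0,0.5,0],[0,0,0]],[[0,0,0],[0,0,0]]]'|egrep 'tool|^force|time'
python3 -c "
from h import *
cap('top','t9.png',(70,160,450,300),2)"
```

```text
tool_pos: [569.3, 322.7, 232.2]
force: [-1.0, -6.5, 2.6]
tool_pos: [574.8, 230.3, 333.5]
force: [-0.1, 0.1, -0.6]
time: 29.8
tool_pos: [578.3, 132.1, 359.8]
force: [-0.2, -0.4, 1.0]
```

View pics/t9.png

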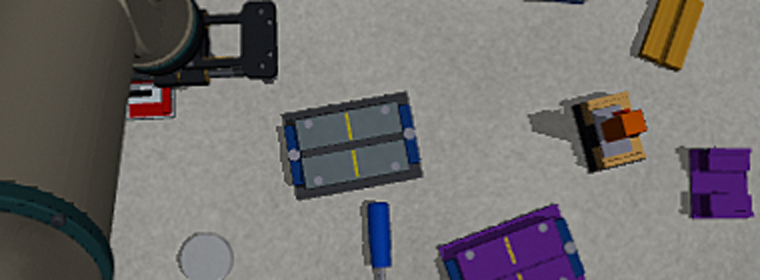

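The gauge is back on its rest and the rail is untouched. The arm hides the slide in this view. It stopped hard at the expected green-end position (block centre y ≈ 345, resistance up to 6.5 N).

```bash
python3 -c "
from rig import ctrl
print(ctrl.sign_off())"
```

```text
the job is handed in; nothing more can be done
None
```

The job is handed in: the groove measured about 6.5 mm deep (shallower than 10 mm), the gauge is back upright on its rest, and the slide was pushed to its stop at the green end, judged by force and position because the arm hid it in the last picture.

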